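# Turn a sign plate face up in the jig and snug the cam

## Task

Take the sign plate, lying printed face down on the sloping drying rack under the lamp tube, and drop it across the red lip of the jig's ramp, level and with its middle a little beyond the lip on the nest's side, so that it tips over the lip and comes to lie flat in the nest with its printed face up. Then turn the red cam lever until the cam has pushed the plate across against the orange sprung pad and pressed the pad in about a third of its travel, no further, and let go. Leave the knife, the tin and the tape roll where they are.

Things in the scene. Friction and masses are not known exactly. Their poses are not given: they have to be found in the camera images.
- plate_mid (a point): Centre of the loose sign plate, 120 (x) x 60 (y) x 6 mm (z), about 0.12 kg. Its +z comes out of the bare grey aluminium back, -z out of the printed face (white, red border, red ring, blue square). It starts on the rack's slope, face down: x up the slope, y across, z square out of the slope. Grasp it across its 60 mm width at mid length.
- cradle (a point): Drying rack (fixed, placed anew each time): point on its sloping face under the plate's middle, 120 mm above the table. z up, x horizontal, y across. The face rises towards +x at 0.60 rad (34 deg); it is 36 mm wide, so fingers reach past the plate's sides. A wooden shoe, 6 mm higher than the plate's back, holds the plate's lower 20 mm at end and sides.
- lamp (a point): Middle of the rack's white lamp tube, 18 mm thick, along the rack's y, 112 mm above the cradle point and 12 mm to its +x, on posts 135 mm to each side. An upright gripper does not fit beneath it: come in square to the slope, tool leaning back 34 deg. After lifting the plate about 25 mm square off the slope, draw it out towards the rack's -x and up.
- lip (a point): Middle of the ramp's upper edge (red), 160 mm above the table. Axes are the jig's: z up, -x to the nest's open side, y along the lip. The ramp is 40 mm wide, 5 mm thick, falls to +x at 0.5 rad; below the lip it is open. A level plate, length along x, let go under 30 mm above the lip with its middle 10 to 24 mm beyond it (to -x) turns over and lands in the nest.
- nest (a point): Centre of the nest's floor in the fixed jig (placed anew each time), 20 mm above the table, 75 mm on the -x side of the lip, 140 mm below it; axes as the lip's. Stops 18 mm high at x = -95 and 118 mm. Side walls at y = -36 and +46 with flared guides up to 40 mm above the floor; within |x| = 42 mm the cam (-y, under a guide) and the pad (+y), whose free face leaves 72 mm of width.
- cam_lever (a joint): Cam lever angle, rad: 0 open, grows counter-clockwise from above, to 2.9; starts at 0 to 0.35. Stiff (0.25 N m), stays put. The brass cam (disc radius 34 mm, centre 12 mm off the axis) reaches 12 (1 - cos angle) mm into the nest beyond y = -36 mm. With the plate in, its 12 mm of play is used up at 1.57 rad, the pad is pressed 4 mm at about 1.91 and 9 mm (too far) at about 2.4.
- cam_axis (a point): Point on the cam lever's upright turning axis, 70 mm above the table, 58 mm on the -y side of the nest's midline. Axes as the jig's.
- knob (a point): On the lever's black upright round knob, diameter 20 mm, from 44 to 88 mm above the table; the point is on its axis, 70 mm above the table, 80 mm from the cam axis. At lever angle 0 it lies from that axis at 200 deg from the jig's x, counter-clockwise from above.
- pad (a joint): How far the orange sprung pad is pressed back towards the nest's +y, m: 0 free, end of travel 0.012. Spring 2200 N/m, about 9 N at 4 mm. Its face, 74 mm long, is at y = 36 mm of the nest when free; a flared guide tops it.
- knife: Bystander: yellow and black craft knife, 146 x 24 x 16 mm, lying on the table; origin at its underside.
- tin: Bystander: red-labelled paint tin, diameter 68, height 75 mm; origin at the centre of its underside.
- tape: Bystander: blue roll of tape lying flat, diameter 90, height 25 mm; origin at the centre of its underside.
There are look-alikes about, which are no part of the job. What is shaped like the part that bears plate_mid but turquoise or yellow is not meant.

How it is judged:
By the outcome, as a careful person would: the job done as asked, in the order asked, and still so for the second after the job is handed in, with the robot touching nothing.
It also fails if it takes over 58 s, if anything falls off the work surface, if the arm or the gripper's body presses on something with over 40 N, if the wrist force passes 120 N, or if a joint passes its speed limit or range.

## Robot

A 6-joint arm with a two-finger parallel gripper is mounted at the origin on the work surface. World frame = base frame: x ahead of the robot, y to its left, z up, the work surface at z = 0. Lengths are in m, angles in rad, forces in N, time in s.
With the tool pointing down it reaches from about 0.3 to 0.95 m from the base axis. Payload 3.1 kg.
Tool frame: the origin (TCP) lies midway between the tips of the shut fingers; the grasp point (between the pads) lies 19 mm behind it; z points along the fingers, y is the line along which they close (so a half turn about z gives the same grasp; the last joint's range is limited). The gripper opens to 85 mm and grips with 20 to 120 N. Pads are 22 mm wide; open, the fingers measure 114 mm over their backs; the gripper's body (76 mm by 85 mm) begins 54 mm behind the grasp point. The pads swing forward as they close: fully open they stand 13 mm farther back than shut.
Start: joints at [-1.388, 0.308, 1.634, -0, 1.2, -0.07], TCP at [0.156, -0.605, 0.231] pointing down, gripper open.
Joint ranges: [-3.06, 3.06], [-0.79, 1.96], [0.05, 2.63], [-1.19, 4.34], [0.05, 2.64], [-2.94, 2.94]. Speed limits (rad/s): [2.79, 2.79, 3.14, 3.14, 3.14, 3.14].

## Interface

Orientations are given as a rotation vector (axis times angle).
In Python, from plant import state, grab_frame, close_job gives the robot as it stands. The module is installed in compiled form; this text tells all that it offers.
- The arm moves only by the shell command python3 -m pendant 'ROWS'. ROWS is a JSON object of lists of equal length, an entry for each row: "delta_pos": the shift along the world's x, y, z in cm, a list of three; "angular": the turn, a rotation vector about the world's x, y, z in degrees, a list of three; "grip": the gripper's target within -1 to 1 (shut at 1, half-way at 0, fully open at -1). A call has 1 to 12 rows; each row shifts and turns the commanded pose from where the row before left it; what a row does not reach is not made up. A row lasts 1/10 s, in which the tool goes at most 50 mm and 8.59 degrees, less where a joint would pass 70% of its speed; a pose out of reach is approached as far as the arm can. A call is refused whole if a number of a shift passes 5 or a number of a turn 8.59, either way. A call with a gripper value outside its range is refused whole. The fingers move at their own pace and stop on an object; the grip force is fixed at half the most. Time passes only in rows, so rows that do not move let the fingers close. It gives the time, the measured TCP pose, the force, the opening and the grip force at its end, in the units of the state.
- state(): the state, without advancing time (a new reading comes with each control period).
- grab_frame(name): name is "side" or "top" or "wrist"; returns a dict with "pixels" (480x640x3 uint8, red, green, blue), "fovy" (degrees; the focal length in pixels is half the picture's height over the tangent of half this angle, whatever the lens; pixels are square), "cx", "cy" (the principal point, pixels), "dist" ([k1, k2, p1, p2, k3] as OpenCV has them; the pictures are not rectified), "world_to_cam" (4x4, takes a point from world to camera coordinates); the wrist camera has in their place "tool_from_camera" (4x4, takes a point from camera to tool coordinates, whose origin is the TCP and whose axes are the flange's). Camera axes: x right, y down, z forward; pixel columns grow to the right and rows downward; lengths in m; the calibration is good to about 2 mm. A picture is of the moment at which its call begins: read the wrist's pose just before it. There is no depth.
- close_job(): hands the job in; it is judged then, once.
The state is a dict: "time_s": time; "q": joint angles; "qvel": joint speeds; "effort": joint torques, N m; "tcp_pos": TCP position; "orientation": TCP orientation; "contact_force": force on the tool from outside, world axes, zero at the start; "wrist_torque": the same for the moment, N m; "width": finger opening in m; "gripper_force": force on a finger pad.
Only numpy, scipy, OpenCV 4.12 (cv2) and the standard library are available. Lean on these libraries where they do the work, as an engineer would, in place of code of your own. Each camera call takes 0.05 s, during which the arm holds its last target. There are 200 camera calls.

## Working session

There is one attempt and no reset: what is moved stays moved. The work goes in short steps, Python scripts to look and compute and a shell command to move; the robot and the scene stay as the last step left them, time stands still between calls to the robot, and variables do not carry over. Pictures are saved under pics/ and viewed, at most 10 in all, crops included, and the job is handed in when it is done.

```bash
mkdir -p pics; cat > h.py <<'E'
import numpy as np, cv2, json, sys
from plant import state, grab_frame, close_job
from scipy.spatial.transform import Rotation as R
def K(f):
    fl=240/np.tan(np.radians(f["fovy"])/2)
    return np.array([[fl,0,f["cx"]],[0,fl,f["cy"]],[0,0,1.]])
def save(name,out):
    s=state(); f=grab_frame(name)
    cv2.imwrite(f"pics/{out}.png",f["pixels"][:,:,::-1])
    d={k:(np.array(v).tolist()) for k,v in f.items() if k!="pixels"}
    if name=="wrist":
        T=np.eye(4);T[:3,:3]=R.from_rotvec(s["orientation"]).as_matrix();T[:3,3]=s["tcp_pos"]
        d["world_to_cam"]=np.linalg.inv(T@np.array(f["tool_from_camera"])).tolist()
    json.dump(d,open(f"pics/{out}.json","w"))
def load(out): return json.load(open(f"pics/{out}.json"))
def ray(out,px):
    f=load(out);p=cv2.undistortPoints(np.array([[px]],float),K(f),np.array(f["dist"])).ravel()
    M=np.linalg.inv(np.array(f["world_to_cam"]))
    return M[:3,3],M[:3,:3]@np.array([p[0],p[1],1])
def atz(out,px,z):
    o,d=ray(out,px);return o+d*(z-o[2])/d[2]
def proj(out,P):
    f=load(out);M=np.array(f["world_to_cam"])
    return cv2.projectPoints(np.array(P,float).reshape(-1,3),cv2.Rodrigues(M[:3,:3])[0],M[:3,3],K(f),np.array(f["dist"]))[0].reshape(-1,2)
E
python3 - <<'E'
from h import *
save("top","top0");save("side","side0")
for n in("top0","side0"):
    M=np.linalg.inv(np.array(load(n)["world_to_cam"]));print(n,M[:3,3].round(3),M[:3,2].round(2))
print(state())
E
```

```text
top0 [ 0.436 -0.05   1.053] [ 0.14  0.03 -0.99]
side0 [ 0.439 -1.325  0.935] [ 0.08  0.85 -0.51]
{'time_s': 0.1, 'q': array([-1.38771590e+00,  3.08924576e-01,  1.63504868e+00,  2.79775887e-05,
        1.19969688e+00, -6.97152726e-02]), 'qvel': array([-9.20999401e-04, -3.30535918e-03, -3.85678804e-03,  1.58750756e-03,
       -1.67579552e-06,  2.43956597e-04]), 'effort': array([-3.18705115e-04, -4.16407335e+01, -2.77645433e+01, -1.31920597e-04,
        4.02723163e-03,  3.78060079e-06]), 'tcp_pos': array([ 0.15615754, -0.60441541,  0.23016281]), 'orientation': array([-3.11447329e+00, -3.95756551e-01,  1.43905593e-04]), 'contact_force': array([ 0.23969911,  0.04597209, -0.06226109]), 'wrist_torque': array([0.00541089, 0.00595687, 0.0468602 ]), 'gripper_force': 0.0, 'width': 0.08549826238141674}
```

View pics/top0.png

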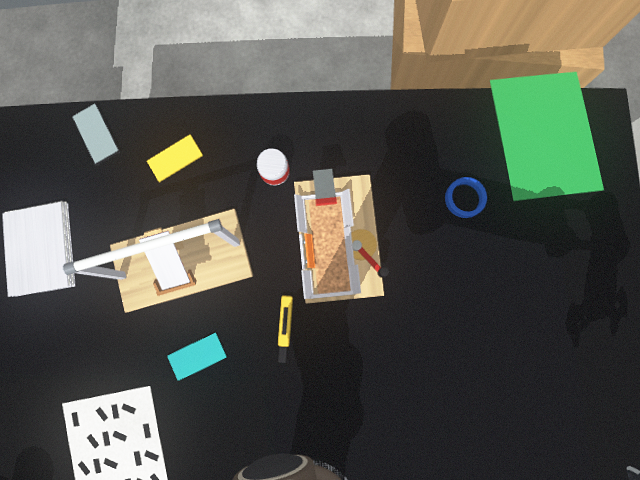

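View pics/side0.png

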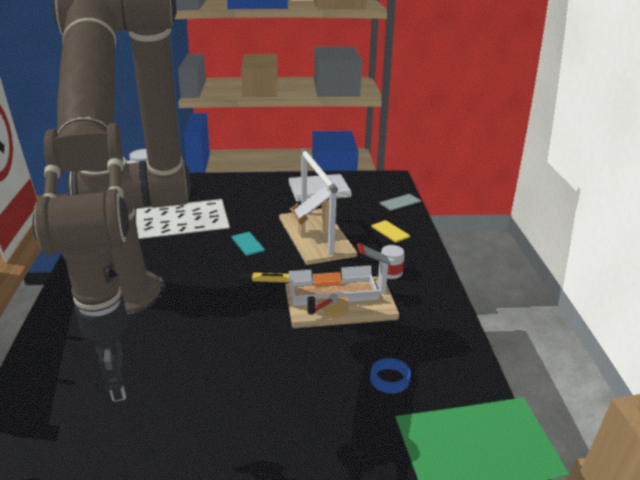

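```bash
python3 - <<'E'
import cv2
a=cv2.imread("pics/top0.png")
cv2.imwrite("pics/c1.png",cv2.resize(a[200:320,60:260],None,fx=4,fy=4,interpolation=cv2.INTER_CUBIC))
cv2.imwrite("pics/c2.png",cv2.resize(a[160:310,280:400],None,fx=4,fy=4,interpolation=cv2.INTER_CUBIC))
E
```

```text
(no output)
```

View pics/c1.png

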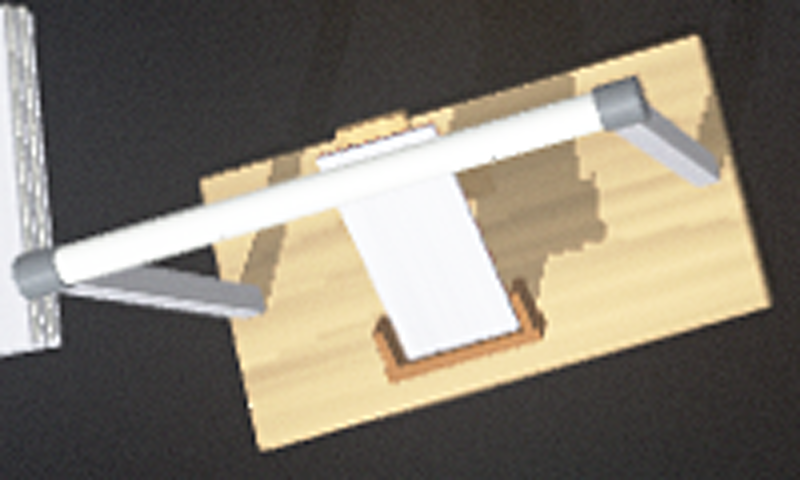

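View pics/c2.png

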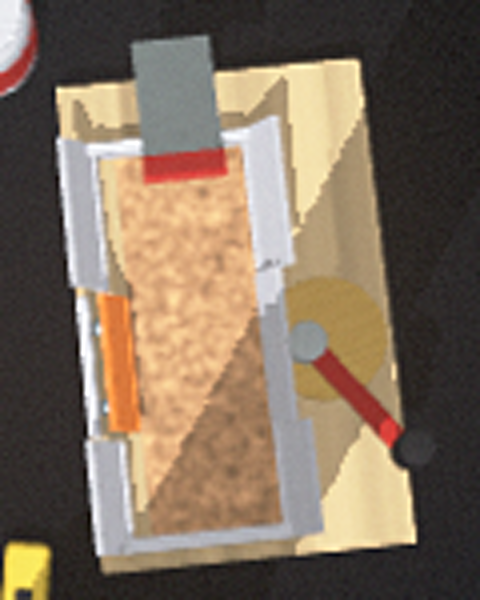

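```bash
cat > fit.py <<'E'
from h import *
from scipy.optimize import least_squares
def c(o,p): return [o[0]+(p[0]+.5)/4-.5,o[1]+(p[1]+.5)/4-.5]
c1=lambda *p:c((60,200),p); c2=lambda *p:c((280,160),p)
u=np.array([np.cos(.6),0,np.sin(.6)]);n=np.array([-np.sin(.6),0,np.cos(.6)]);Y=np.array([0,1,0])
def pts(X,L,z0=0.):
    Rz=R.from_euler('z',X[2]).as_matrix();return np.array(L)@Rz.T+[X[0],X[1],z0]
if __name__=="__main__":
    L=[.006*n-.06*u+.03*Y,.006*n-.06*u-.03*Y,.006*n+.06*u+.03*Y,.006*n+.06*u-.03*Y]
    px=np.array([c1(405,362),c1(522,328),c1(318,158),c1(437,127)])
    lam=[[.012,.135,.112],[.012,-.135,.112]];lp=np.array([c1(35,273),c1(622,100)])
    f=lambda X:(proj("top0",pts(X,L,.12))-px).ravel()
    r=least_squares(f,[.45,.3,.2]);print("rack",r.x,r.fun.round(1),"lamp res",(proj("top0",pts(r.x,lam,.12))-lp).round(1))
    def g(X):
        A=pts(X,[[0,.02,.16],[0,-.02,.16],[-.075,-.058,.075]])
        a=X[2]+np.radians(200)+X[3];A=np.vstack([A,A[2]+[.08*np.cos(a),.08*np.sin(a),.013]])
        return (proj("top0",A)-np.array([c2(145,183),c2(228,175),c2(310,342),c2(414,448)])).ravel()
    s=least_squares(g,[.45,0,0,.1]);print("jig lip",s.x,s.fun.round(1))
    print("nest",pts(s.x,[[-.075,0,.02]]),"knob",pts(s.x,[[-.075+.08*np.cos(np.radians(200)+s.x[3]),-.058+.08*np.sin(np.radians(200)+s.x[3]),.07]]))
    np.savez("fit.npz",rack=r.x,jig=s.x)
E
python3 fit.py
```

```text
rack [0.53480108 0.27507276 0.24352181] [ 0.9 -0.7 -0.8  0.5  0.4  0.2 -0.4  0.1] lamp res [[ 5.1 -1.5]
 [-0.2  3.3]]
jig lip [ 0.63391308 -0.0531759   0.07695778  0.29644125] [-0.2 -0.3 -0.5 -0.3 -0.2 -0.2  0.8  0.9]
nest [[ 0.55913507 -0.05894204  0.02      ]] knob [[ 0.50357996 -0.16966923  0.07      ]]
```

```bash
cat > plan.py <<'E'
from h import *
from fit import pts,u,n,Y
z=np.load("fit.npz");rack,jig=z["rack"],z["jig"]
def tgt(name,h=0.):
    if name=="rack": # h off the slope
        p=pts(rack,[(.003-.021+h)*n],.12)[0];Rt=R.from_euler('z',rack[2])*R.from_euler('x',np.pi)
        Rt=R.from_euler('z',rack[2])*R.from_euler('y',-.6)*R.from_euler('x',np.pi)
    return p,Rt
def rem(p,Rt):
    s=state();print("t",s["time_s"].__round__(2),"tcp",np.round(s["tcp_pos"],4),"d_cm",((p-s["tcp_pos"])*100).round(2),"rot_deg",np.degrees((Rt*R.from_rotvec(s["orientation"]).inv()).as_rotvec()).round(2),"w",round(s["width"],4),"F",np.round(s["contact_force"],1),"q",np.round(s["q"],2))
E
python3 - <<'E'
from plan import *
rem(*tgt("rack",.10));rem(*tgt("rack"))
print(pts(rack,[n])-pts(rack,[[0,0,0]]))
E
python3 -m pendant '{"delta_pos":[[3,3,1.5],[4,3,1.5],[4,4,1],[4,4,1],[4,4,1],[4,4,1],[3,4,1],[2,4,1],[2,4,1],[1,4,1],[0,4,0],[0,4,0]],"angular":[[0,0,0],[0,0,0],[0,0,0],[0,0,0],[0,0,0],[0,0,0],[0,0,0],[0,0,0],[0,0,0],[0,0,0],[0,0,0],[0,0,0]],"grip":[-1,-1,-1,-1,-1,-1,-1,-1,-1,-1,-1,-1]}'; python3 -c "
from plan import *
rem(*tgt('rack',.10))"
```

```text
t 0.1 tcp [ 0.1562 -0.6044  0.2302] d_cm [33.37 86.83 -4.25] rot_deg [  8.33 -33.34  -0.55] w 0.0855 F [ 0.2  0.  -0.1] q [-1.39  0.31  1.64  0.    1.2  -0.07]
t 0.1 tcp [ 0.1562 -0.6044  0.2302] d_cm [ 38.85  88.19 -12.5 ] rot_deg [  8.33 -33.34  -0.55] w 0.0855 F [ 0.2  0.  -0.1] q [-1.39  0.31  1.64  0.    1.2  -0.07]
[[-0.54798259 -0.13614773  0.82533561]]
time_s: 1.3
tcp_pos: [0.4433, -0.1661, 0.3352]
orientation: [-3.116, -0.397, -0.0]
contact_force: [1.1, -0.4, -0.2]
width: 0.0854
gripper_force: 0.0
t 1.3 tcp [ 0.4433 -0.1661  0.3352] d_cm [  4.65  43.   -14.75] rot_deg [  8.44 -33.32  -0.54] w 0.0854 F [ 1.1 -0.4 -0.2] q [-0.45 -0.08  1.85  0.    1.37  0.87]
```

```bash
python3 -m pendant '{"delta_pos":[[0,4,0],[0,4,0],[0,4,0],[0,4,0],[0,4,0],[0,4,-1],[0,4,-1],[0,3,-1],[-1,3,-1],[-1,3,-1],[0,2,-1],[0,1,0]],"angular":[[1.67,-6.67,0],[1.67,-6.67,0],[1.67,-6.67,0],[1.67,-6.67,0],[1.67,-6.67,0],[0,0,0],[0,0,0],[0,0,0],[0,0,0],[0,0,0],[0,0,0],[0,0,0]],"grip":[-1,-1,-1,-1,-1,-1,-1,-1,-1,-1,-1,-1]}'; python3 -m pendant '{"delta_pos":[[0,0,0],[0,0,0]],"angular":[[0,0,0],[0,0,0]],"grip":[-1,-1]}';python3 -c "
from plan import *
rem(*tgt('rack',.10));save('wrist','w1')
T=tgt('rack')[0]
print(proj('w1',pts(rack,[.006*n+a*u+b*Y for a in(-.06,.06) for b in (.03,-.03)],.12)))"
```

```text
time_s: 2.5
tcp_pos: [0.4212, 0.2333, 0.2727]
orientation: [-2.914, -0.375, -0.896]
contact_force: [0.1, 0.4, -0.1]
width: 0.0858
gripper_force: 0.0
time_s: 2.7
tcp_pos: [0.423, 0.232, 0.2749]
orientation: [-2.913, -0.371, -0.901]
contact_force: [0.1, -0.9, -0.4]
width: 0.0855
gripper_force: 0.0
t 2.7 tcp [0.423  0.232  0.2749] d_cm [ 6.69  3.19 -8.72] rot_deg [ 0.27  0.02 -0.49] w 0.0855 F [ 0.1 -0.9 -0.4] q [ 0.51 -0.35  2.3  -0.25  0.62  1.99]
[[271.20956982 258.38575915]
 [335.86114087 258.95132145]
 [267.28516283 124.25884067]
 [338.81444458 124.78690313]]
```

View pics/w1.png

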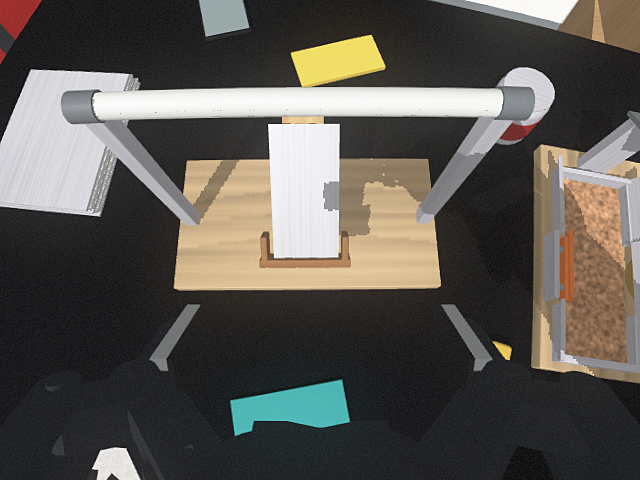

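```bash
python3 -m pendant '{"delta_pos":[[1.7,0.8,-2.2],[1.7,0.8,-2.2],[1.7,0.8,-2.2],[1.6,0.7,-2.1],[0,0,0],[1.4,0.3,-2.0],[1.4,0.3,-2.1],[0,0,0],[0,0,0]],"angular":[[0,0,-0.5],[0,0,0],[0,0,0],[0,0,0],[0,0,0],[0,0,0],[0,0,0],[0,0,0],[0,0,0]],"grip":[-1,-1,-1,-1,-1,-1,-1,-1,-1]}';python3 -c "
from plan import *
rem(*tgt('rack',0))"
```

```text
time_s: 3.65
tcp_pos: [0.5183, 0.2682, 0.1478]
orientation: [-2.917, -0.356, -0.903]
contact_force: [-0.1, 0.2, 0.4]
width: 0.0854
gripper_force: 0.0
t 3.65 tcp [0.5183 0.2682 0.1478] d_cm [ 2.64  0.93 -4.27] rot_deg [0.25 0.06 0.12] w 0.0854 F [-0.1  0.2  0.4] q [ 0.48  0.1   2.22 -0.52  0.27  2.27]
```

```bash
python3 -m pendant '{"delta_pos":[[0.9,0.3,-1.4],[0.9,0.3,-1.4],[0.8,0.2,-1.4],[0,0,0],[0,0,0]],"angular":[[0,0,0],[0,0,0],[0,0,0],[0,0,0],[0,0,0]],"grip":[-1,-1,-1,-1,-1]}';python3 -c "
from plan import *
rem(*tgt('rack',0))"
```

```text
time_s: 4.15
tcp_pos: [0.5444, 0.277, 0.1068]
orientation: [-2.916, -0.357, -0.905]
contact_force: [0.0, 0.0, -0.3]
width: 0.0852
gripper_force: 0.0
t 4.15 tcp [0.5444 0.277  0.1068] d_cm [ 0.02  0.05 -0.16] rot_deg [0.21 0.15 0.06] w 0.0852 F [ 0.   0.  -0.3] q [ 0.47  0.23  2.18 -0.73  0.19  2.48]
```

Reached. Close, then lift 3 cm square off the slope.

```bash
python3 -m pendant '{"delta_pos":[[0,0,0],[0,0,0],[0,0,0],[0,0,0],[0,0,0],[0,0,0],[0,0,0],[0,0,0]],"angular":[[0,0,0],[0,0,0],[0,0,0],[0,0,0],[0,0,0],[0,0,0],[0,0,0],[0,0,0]],"grip":[1,1,1,1,1,1,1,1]}'; python3 -m pendant '{"delta_pos":[[-0.5,-0.1,0.8],[-0.6,-0.2,0.8],[-0.5,-0.1,0.8],[0,0,0],[0,0,0]],"angular":[[0,0,0],[0,0,0],[0,0,0],[0,0,0],[0,0,0]],"grip":[1,1,1,1,1]}';python3 -c "
from plan import *
rem(*tgt('rack',.03))"
```

```text
time_s: 4.95
tcp_pos: [0.5443, 0.2772, 0.1069]
orientation: [-2.916, -0.358, -0.906]
contact_force: [-6.8, -1.9, 7.9]
width: 0.0585
gripper_force: 61.6
time_s: 5.45
tcp_pos: [0.5281, 0.273, 0.1295]
orientation: [-2.916, -0.358, -0.903]
contact_force: [0.1, -0.2, -1.4]
width: 0.0582
gripper_force: 65.3
t 5.45 tcp [0.5281 0.273  0.1295] d_cm [0.01 0.04 0.04] rot_deg [0.23 0.07 0.04] w 0.0582 F [ 0.1 -0.2 -1.4] q [ 0.48  0.16  2.2  -0.61  0.24  2.35]
```

```bash
python3 -m pendant '{"delta_pos":[[-2.5,-0.6,0.5],[-2.5,-0.6,0.5],[-2.5,-0.6,0.5],[-2.5,-0.6,0.5],[-2,-0.5,2],[-1,-0.2,3],[0,0,3],[0,0,3],[0,0,3],[0,0,0]],"angular":[[0,0,0],[0,0,0],[0,0,0],[0,0,0],[0,0,0],[0,0,0],[0,0,0],[0,0,0],[0,0,0],[0,0,0]],"grip":[1,1,1,1,1,1,1,1,1,1]}';python3 -c "
from plan import *
rem(*tgt('rack',.03))"
```

```text
time_s: 6.45
tcp_pos: [0.4011, 0.2439, 0.2954]
orientation: [-2.908, -0.356, -0.917]
contact_force: [0.8, 1.0, -0.4]
width: 0.0584
gripper_force: 65.3
t 6.45 tcp [0.4011 0.2439 0.2954] d_cm [ 12.72   2.95 -16.55] rot_deg [-0.11  0.6   0.02] w 0.0584 F [ 0.8  1.  -0.4] q [ 0.58 -0.41  2.3  -0.31  0.69  2.09]
```

```bash
cat >> plan.py <<'E'
def drop(dx=-.017,z=.157):
    return pts(jig,[[dx,0,z]])[0],R.from_euler('z',jig[2])*R.from_euler('x',np.pi)
E
python3 -m pendant '{"delta_pos":[[0,-3,0],[0,-3,0],[0,-3,0],[0,-3,0],[0,-3,0],[1,-3,0],[2,-3,0],[3,-3,0],[4,-3,0],[4,-2,0],[4,-1,0],[3,0,0]],"angular":[[-1.67,6.67,0],[-1.67,6.67,0],[-1.67,6.67,0],[-1.67,6.67,0],[-1.67,6.67,0],[0,0,-4.75],[0,0,-4.75],[0,0,0],[0,0,0],[0,0,0],[0,0,0],[0,0,0]],"grip":[1,1,1,1,1,1,1,1,1,1,1,1]}';python3 -m pendant '{"delta_pos":[[0,0,0],[0,0,0]],"angular":[[0,0,0],[0,0,0]],"grip":[1,1]}';python3 -c "
from plan import *
rem(*drop(z=.24))
save('wrist','w2')
print(proj('w2',pts(jig,[[0,.02,.16],[0,-.02,.16],[-.075,-.058,.07],[-.17,.0,.038]])))"
```

```text
time_s: 7.65
tcp_pos: [0.6097, -0.0601, 0.2861]
orientation: [3.133, 0.12, -0.003]
contact_force: [-0.6, 0.1, -1.1]
width: 0.0581
gripper_force: 65.2
time_s: 7.85
tcp_pos: [0.6074, -0.0579, 0.2862]
orientation: [3.134, 0.124, -0.006]
contact_force: [-0.0, -0.2, -0.9]
width: 0.0584
gripper_force: 65.2
t 7.85 tcp [ 0.6074 -0.0579  0.2862] d_cm [ 0.96  0.34 -4.62] rot_deg [ 0.28 -0.22 -0.13] w 0.0584 F [-0.  -0.2 -0.9] q [-0.16  0.24  1.61 -0.01  1.3   1.33]
[[287.45431097 189.4739301 ]
 [343.70770732 189.45878275]
 [374.59145072 247.29263733]
 [316.69648224 315.9865129 ]]
```

View pics/w2.png

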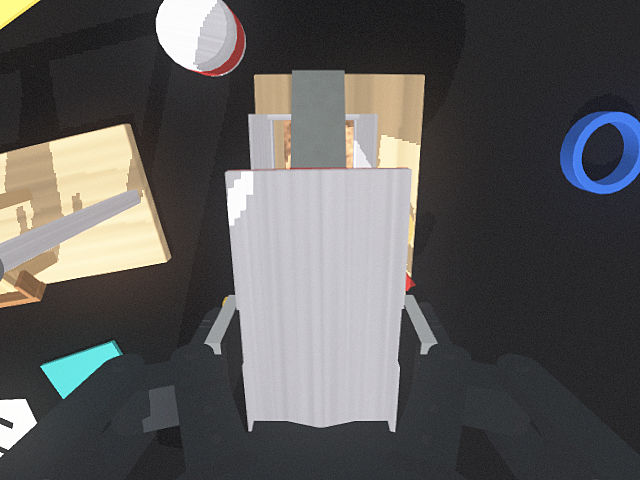

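```bash
python3 -c "
from plan import *
from scipy.optimize import least_squares
s=state();Rt=R.from_rotvec(s['orientation']).as_matrix()
px=np.array([[226,171],[411,169]])
def P(X):
    L=np.array([[X[0]+.06,-.03,-X[1]-.003],[X[0]+.06,.03,-X[1]-.003]])+[0,X[2],0]
    return s['tcp_pos']+L@Rt.T
r=least_squares(lambda X:(proj('w2',P(X))-px).ravel(),[0,.02,0]);print(r.x,r.fun)
"
```

```text
[ 0.00072911  0.0151196  -0.00016611] [-0.00676928 -0.83406577 -0.00376818  0.83395398]
```

```bash
python3 -m pendant '{"delta_pos":[[0.5,0.1,-3],[0.5,0,-3],[0,0,-3],[0,0,-2],[0,0,-1],[0,0,-0.6],[0,0,0],[0,0,0],[0,0,0]],"angular":[[0.3,-0.2,-0.1],[0,0,0],[0,0,0],[0,0,0],[0,0,0],[0,0,0],[0,0,0],[0,0,0],[0,0,0]],"grip":[1,1,1,1,1,1,1,1,1]}';python3 -c "
from plan import *
rem(*drop(z=.16))"
```

```text
time_s: 8.8
tcp_pos: [0.6194, -0.0569, 0.1649]
orientation: [3.139, 0.122, 0.012]
contact_force: [0.9, -0.8, -1.1]
width: 0.0584
gripper_force: 65.2
t 8.8 tcp [ 0.6194 -0.0569  0.1649] d_cm [-0.24  0.24 -0.49] rot_deg [ 0.02  0.45 -0.06] w 0.0584 F [ 0.9 -0.8 -1.1] q [-0.16  0.37  1.7   0.    1.07  1.33]
```

```bash
python3 -m pendant '{"delta_pos":[[-0.2,0,-0.4],[0,0,0],[0,0,0],[0,0,0]],"angular":[[0,0.4,0],[0,0,0],[0,0,0],[0,0,0]],"grip":[1,1,1,1]}';python3 -c "
from plan import *
rem(*drop(z=.16));save('side','s1')
a=cv2.imread('pics/s1.png')[210:330,240:440];cv2.imwrite('pics/c3.png',cv2.resize(a,None,fx=4,fy=4,interpolation=2))
print((proj('s1',pts(jig,[[0,.02,.16],[0,-.02,.16],[-.1,-.058,.07]]))-[240,210])*4)"
```

```text
time_s: 9.2
tcp_pos: [0.6163, -0.0567, 0.1592]
orientation: [-3.139, -0.122, 0.003]
contact_force: [-0.3, 0.4, -1.8]
width: 0.0584
gripper_force: 65.2
t 9.2 tcp [ 0.6163 -0.0567  0.1592] d_cm [0.06 0.22 0.08] rot_deg [-0.01 -0.12 -0.06] w 0.0584 F [-0.3  0.4 -1.8] q [-0.16  0.37  1.7  -0.    1.07  1.33]
[[463.82572774 131.75417996]
 [476.06267907 163.85291435]
 [326.21168686 324.98792309]]
```

View pics/c3.png

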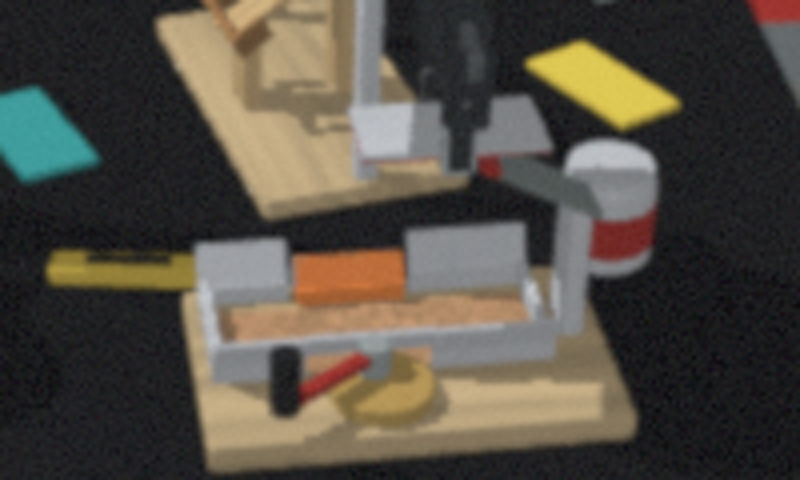

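```bash
python3 -m pendant '{"delta_pos":[[0,0,0],[0,0,0],[0,0,2],[0,0,4],[0,0,5],[0,0,3],[0,0,0],[0,0,0],[0,0,0],[0,0,0]],"angular":[[0,0,0],[0,0,0],[0,0,0],[0,0,0],[0,0,0],[0,0,0],[0,0,0],[0,0,0],[0,0,0],[0,0,0]],"grip":[-1,-1,-1,-1,-1,-1,-1,-1,-1,-1]}';python3 -c "
from plan import *
rem(*drop(z=.16));save('wrist','w3')
print(proj('w3',pts(jig,[[0,.02,.16],[0,-.02,.16],[-.075-.0255,-.134,.088]])))"
```

```text
time_s: 10.25
tcp_pos: [0.6151, -0.0565, 0.2968]
orientation: [-3.138, -0.122, 0.01]
contact_force: [0.4, 0.3, 0.4]
width: 0.0853
gripper_force: 0.0
t 10.25 tcp [ 0.6151 -0.0565  0.2968] d_cm [  0.19   0.2  -13.68] rot_deg [-0.05 -0.36 -0.06] w 0.0853 F [0.4 0.3 0.4] q [-0.16  0.25  1.58 -0.    1.32  1.33]
[[290.85036776 196.80496315]
 [344.66815135 196.7865941 ]
 [450.94332105 280.24605055]]
```

View pics/w3.png

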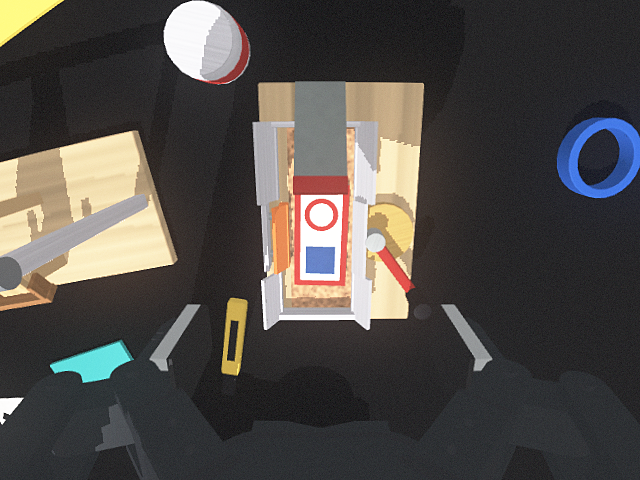

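```bash
python3 - <<'E'
from plan import *
from fit import c2
from scipy.optimize import least_squares
ob={"top0":np.array([c2(145,183),c2(228,175),c2(310,342),c2(414,448)]),"w3":np.array([[294,191.5],[348,191.5],[375,241],[423,311]],float)}
def g(X,keys=("top0","w3")):
    A=pts(X,[[0,.02,.16],[0,-.02,.16],[-.075,-.058,X[4]]]);a=X[2]+np.radians(200)+X[3]
    A=np.vstack([A,[A[2,0]+.08*np.cos(a),A[2,1]+.08*np.sin(a),.088]])
    return np.concatenate([(proj(k,A)-ob[k]).ravel()*(1 if k=="w3" else 1.5) for k in keys]+[[(X[4]-.075)*300]])
for ks in (("top0",),("w3",),("top0","w3")):
    s=least_squares(lambda X:g(X,ks),list(jig)+[.075]);print(ks,s.x.round(4),s.fun.round(1))
np.savez("fit.npz",rack=rack,jig=s.x[:4]);X=s.x
ax=pts(X,[[-.075,-.058,0]])[0];print("axis",ax)
for th in (X[3],1.0,1.57,1.91,2.0):
    a=X[2]+np.radians(200)+th;print(round(th,2),(ax[:2]+.08*np.array([np.cos(a),np.sin(a)])).round(4),"azim",np.degrees(a).round(1))
E
```

```text
('top0',) [ 0.6339 -0.0532  0.0772  0.2959  0.0748] [-0.3 -0.5 -0.7 -0.5 -0.3 -0.3  1.3  1.4 -0.1]
('w3',) [ 0.6386 -0.0549  0.0856  0.2747  0.0629] [-0.5 -0.5 -0.5 -1.   1.8  2.7 -0.4 -0.6 -3.6]
('top0', 'w3') [ 0.6373 -0.0546  0.0838  0.2728  0.0606] [ 0.8 -3.   0.3 -3.2  0.3 -1.7  1.8 -0.8 -1.   1.1 -1.   0.8  0.9  3.3
 -1.2  0.7 -4.3]
axis [ 0.5674188  -0.11865087  0.        ]
0.27 [ 0.5065 -0.1705] azim 220.4
1.0 [ 0.5564 -0.1979] azim 262.1
1.57 [ 0.6009 -0.1913] azim 294.8
1.91 [ 0.6232 -0.176 ] azim 314.2
2.0 [ 0.6282 -0.1707] azim 319.4
```

```bash
python3 -m pendant '{"delta_pos":[[-2,-2,-1.2],[-2,-2,-1.2],[-2,-2,-1.2],[-2,-2,-1.2],[-2,-2,-1.2],[-0.8,-1.4,-1],[0,0,-1.5],[0,0,-1.5],[0,0,0],[0,0,0]],"angular":[[0,0,6],[0,0,6],[0,0,6],[0,0,6],[0,0,6],[0,0,6],[0,0,0],[0,0,0],[0,0,0],[0,0,0]],"grip":[-1,-1,-1,-1,-1,-1,-1,-1,-1,-1]}';python3 - <<'E'
from plan import *
from fit import c2
print(atz('w3',(423,311),.088),atz('top0',c2(414,448),.088))
print(atz('w3',(375,241),.065),atz('top0',c2(310,342),.065))
rem(np.array([.5055,-.1705,.056]),R.from_euler('z',.084+np.radians(220.4-180-4.8)-0.0)*R.from_euler('x',np.pi))
E
```

```text
time_s: 11.3
tcp_pos: [0.5084, -0.1698, 0.1983]
orientation: [-2.947, -1.087, 0.005]
contact_force: [0.8, -0.2, 0.8]
width: 0.0853
gripper_force: 0.0
[ 0.507412   -0.17168874  0.088     ] [ 0.50547072 -0.1680113   0.088     ]
[ 0.57234047 -0.1164559   0.065     ] [ 0.56443923 -0.11783458  0.065     ]
t 11.3 tcp [ 0.5084 -0.1698  0.1983] d_cm [ -0.29  -0.07 -14.23] rot_deg [ 0.01 -0.18 -0.07] w 0.0853 F [ 0.8 -0.2  0.8] q [-0.4   0.17  1.87 -0.    1.1   0.46]
```

```bash
python3 -m pendant '{"delta_pos":[[-0.2,0,-2.5],[0,0,-2.5],[0,0,-2.5],[0,0,-2],[0,0,-1.5],[0,0,-1.5],[0,0,-1],[0,0,-0.7],[0,0,0]],"angular":[[0,0,0],[0,0,0],[0,0,0],[0,0,0],[0,0,0],[0,0,0],[0,0,0],[0,0,0],[0,0,0]],"grip":[-1,-1,-1,-1,-1,-1,-1,-1,-1]}' && python3 -m pendant '{"delta_pos":[[0,0,0],[0,0,0],[0,0,0],[0,0,0],[0,0,0],[0,0,0],[0,0,0],[0,0,0],[0,0,0],[0,0,0],[0,0,0],[0,0,0]],"angular":[[0,0,0],[0,0,0],[0,0,0],[0,0,0],[0,0,0],[0,0,0],[0,0,0],[0,0,0],[0,0,0],[0,0,0],[0,0,0],[0,0,0]],"grip":[1,1,1,1,1,1,1,1,1,1,1,1]}'
```

```text
time_s: 12.2
tcp_pos: [0.5059, -0.1705, 0.0565]
orientation: [-2.947, -1.086, 0.005]
contact_force: [0.2, 0.4, 0.3]
width: 0.0855
gripper_force: 0.0
time_s: 13.4
tcp_pos: [0.5066, -0.171, 0.0578]
orientation: [2.947, 1.086, -0.003]
contact_force: [-1.6, -0.1, 6.0]
width: 0.0185
gripper_force: 58.5
```

```bash
python3 -c "
import numpy as np
a=np.radians(np.linspace(220.7,294.8,13));p=8*np.c_[np.cos(a),np.sin(a)];print(np.diff(p,axis=0).round(2).tolist(),np.degrees(a[1]-a[0]))"
```

```text
[[0.6, -0.62], [0.66, -0.55], [0.72, -0.48], [0.76, -0.4], [0.8, -0.32], [0.83, -0.23], [0.85, -0.14], [0.86, -0.04], [0.86, 0.05], [0.85, 0.14], [0.83, 0.23], [0.8, 0.32]] 6.175000000000023
```

```bash
python3 -m pendant '{"delta_pos":[[0.6,-0.62,0],[0.66,-0.55,0],[0.72,-0.48,0],[0.76,-0.4,0],[0.8,-0.32,0],[0.83,-0.23,0]],"angular":[[0,0,6.2],[0,0,6.2],[0,0,6.2],[0,0,6.2],[0,0,6.2],[0,0,6.2]],"grip":[1,1,1,1,1,1]}'; python3 -m pendant '{"delta_pos":[[0.85,-0.14,0],[0.86,-0.04,0],[0.86,0.05,0],[0.85,0.14,0],[0.83,0.23,0],[0.8,0.32,0],[0,0,0],[0,0,0]],"angular":[[0,0,6.2],[0,0,6.2],[0,0,6.2],[0,0,6.2],[0,0,6.2],[0,0,6.2],[0,0,0],[0,0,0]],"grip":[1,1,1,1,1,1,1,1]}'
```

```text
time_s: 14.0
tcp_pos: [0.5507, -0.1973, 0.0579]
orientation: [2.443, 1.973, -0.002]
contact_force: [-1.6, -0.5, 5.0]
width: 0.0182
gripper_force: 58.6
time_s: 14.8
tcp_pos: [0.6023, -0.1915, 0.0579]
orientation: [1.691, 2.641, -0.0]
contact_force: [3.1, -0.4, 2.0]
width: 0.0185
gripper_force: 58.8
```

```bash
python3 -m pendant '{"delta_pos":[[0.63,0.35,0],[0.6,0.4,0],[0.56,0.43,0],[0,0,0],[0,0,0],[0,0,0]],"angular":[[0,0,5.1],[0,0,5.1],[0,0,5.2],[0,0,0],[0,0,0],[0,0,0]],"grip":[1,1,1,1,1,1]}'; python3 - <<'E'
from plan import *
save('top','t4');save('wrist','w4');s=state();print(s['wrist_torque'].round(2))
# orange extents: pad centroid-line vs before, top view
for n in('top0','t4'):
    im=cv2.imread(f'pics/{n}.png');h=cv2.cvtColor(im,cv2.COLOR_BGR2HSV)
    m=cv2.inRange(h,(5,180,150),(16,255,255));m[:, :295]=0;m[:,325:]=0;m[:225]=0;m[275:]=0
    ys,xs=np.nonzero(m);print(n,len(xs),[(v,xs[ys==v].min(),xs[ys==v].max()) for v in range(238,266,6) if (ys==v).any()],xs.mean(),ys.mean())
a=cv2.imread('pics/t4.png')[170:310,285:395];b=cv2.imread('pics/w4.png')
c=cv2.resize(a,None,fx=4,fy=4,interpolation=2)[:560];d=cv2.resize(b,(360,270))
o=np.zeros((560,800,3),np.uint8);o[:,:440]=c;o[:270,440:]=d;cv2.imwrite('pics/c4.png',o)
E
```

```text
time_s: 15.4
tcp_pos: [0.6202, -0.1801, 0.058]
orientation: [1.323, 2.842, -0.001]
contact_force: [6.1, -2.2, 0.9]
width: 0.0188
gripper_force: 58.8
[-0.34 -0.75 -0.09]
top0 192 [(238, np.int64(306), np.int64(311)), (244, np.int64(307), np.int64(312)), (250, np.int64(307), np.int64(312)), (256, np.int64(308), np.int64(313)), (262, np.int64(308), np.int64(313))] 309.765625 250.29166666666666
t4 70 [(238, np.int64(305), np.int64(305)), (244, np.int64(305), np.int64(310)), (250, np.int64(306), np.int64(307)), (256, np.int64(306), np.int64(310)), (262, np.int64(307), np.int64(307))] 307.9142857142857 252.27142857142857
```

View pics/c4.png

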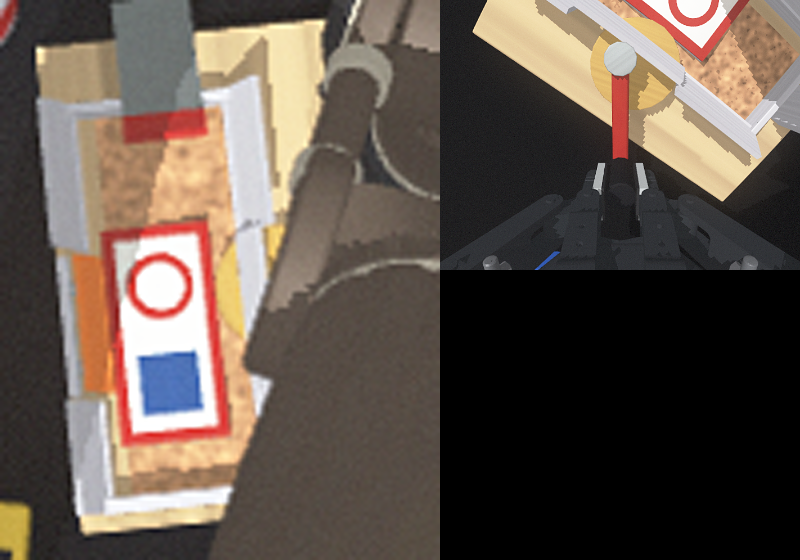

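```bash
python3 -m pendant '{"delta_pos":[[0.21,0.18,0],[0.2,0.19,0],[0,0,0],[0,0,0],[0,0,0],[0,0,0]],"angular":[[0,0,2],[0,0,2],[0,0,0],[0,0,0],[0,0,0],[0,0,0]],"grip":[1,1,1,1,1,1]}'; python3 - <<'E'
from plan import *
s=state();M=R.from_rotvec(s['orientation']).as_matrix();print(np.degrees(np.arctan2(*M[:2,0][::-1])),s['tcp_pos'])
save('wrist','w5')
im=cv2.imread('pics/w5.png');h=cv2.cvtColor(im,cv2.COLOR_BGR2HSV)
m=cv2.inRange(h,(0,170,120),(6,255,255))
for v in (140,160,180,200,220,240,260):
    xs=np.nonzero(m[v,290:350])[0]+290
    if len(xs):print(v,xs.min(),xs.max())
print(load('w5')['cx'])
E
```

```text
time_s: 16.1
tcp_pos: [0.6237, -0.177, 0.0579]
orientation: [1.225, 2.887, -0.002]
contact_force: [4.0, -2.9, 2.1]
width: 0.0187
gripper_force: 58.8
134.01913675673774 [ 0.623679   -0.17696853  0.05794528]
140 307 329
160 308 336
180 308 335
200 307 335
220 308 334
240 307 334
260 307 334
320.3621801337526
```

```bash
python3 -m pendant '{"delta_pos":[[0,0,0],[0,0,0],[0,0,0],[0,0,0],[0,0,0],[0,0,0],[0,0,2],[0,0,3],[0,0,4],[0,0,5],[0,0,5],[0,0,0]],"angular":[[0,0,0],[0,0,0],[0,0,0],[0,0,0],[0,0,0],[0,0,0],[0,0,0],[0,0,0],[0,0,0],[0,0,0],[0,0,0],[0,0,0]],"grip":[-1,-1,-1,-1,-1,-1,-1,-1,-1,-1,-1,-1]}'; python3 -m pendant '{"delta_pos":[[-2,-5,0],[-2,-5,0],[-2,-5,0],[-2,-5,0],[-2,-5,0],[0,0,0],[0,0,0]],"angular":[[0,0,0],[0,0,0],[0,0,0],[0,0,0],[0,0,0],[0,0,0],[0,0,0]],"grip":[-1,-1,-1,-1,-1,-1,-1]}'; python3 - <<'E'
from plan import *
save('top','t6')
for n in('top0','t6'):
    im=cv2.imread(f'pics/{n}.png');h=cv2.cvtColor(im,cv2.COLOR_BGR2HSV)
    m=cv2.inRange(h,(5,180,150),(16,255,255));m[:, :295]=0;m[:,325:]=0;m[:225]=0;m[275:]=0
    ys,xs=np.nonzero(m);print([xs[ys==v].min() for v in range(236,268,3) if (ys==v).any()])
a=cv2.imread('pics/t6.png')
o=cv2.resize(a[160:310,280:480],None,fx=4,fy=4,interpolation=2);cv2.imwrite('pics/c6.png',o)
E
```

```text
time_s: 17.35
tcp_pos: [0.628, -0.1774, 0.2578]
orientation: [1.213, 2.877, 0.0]
contact_force: [1.0, -0.5, 1.7]
width: 0.085
gripper_force: 0.0
time_s: 18.05
tcp_pos: [0.5287, -0.4087, 0.2465]
orientation: [1.225, 2.892, -0.0]
contact_force: [0.3, 0.4, -0.0]
width: 0.0853
gripper_force: 0.0
[np.int64(306), np.int64(306), np.int64(307), np.int64(307), np.int64(307), np.int64(307), np.int64(308), np.int64(308), np.int64(308), np.int64(309), np.int64(309)]
[np.int64(304), np.int64(304), np.int64(305), np.int64(305), np.int64(305), np.int64(306), np.int64(306), np.int64(306), np.int64(307), np.int64(307), np.int64(307)]
```

View pics/c6.png

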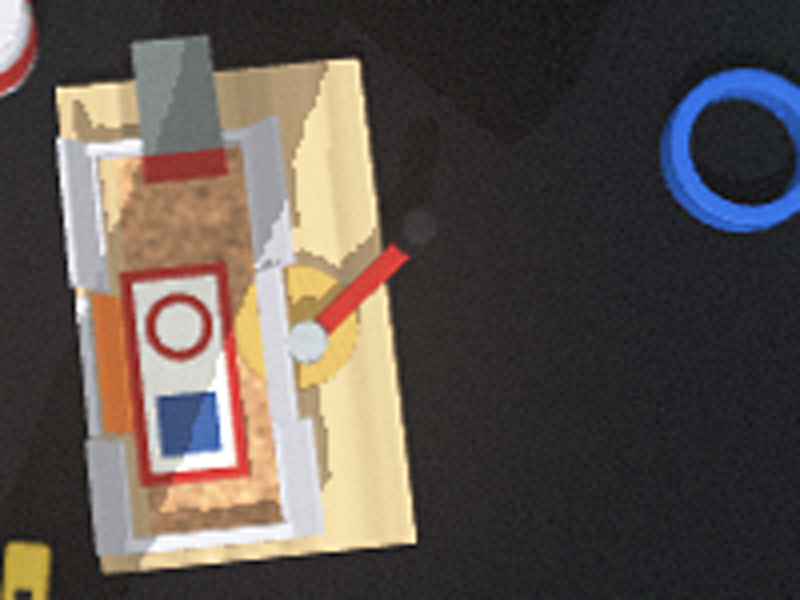

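```bash
python3 -c "
from plant import close_job
print(close_job())"
```

```text
the job is handed in; nothing more can be done
None
```

The job is handed in at about 18 s: the plate lies flat in the nest, printed face up, the cam has pressed it against the pad by about 4 mm (measured from the picture), the lever is released, the arm is clear, and the knife, tin and tape roll were not touched.

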